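# Change the specimen on the inverted microscope

## Task

Change the specimen on the microscope stage: take the tall 50 mm mount out of the stage pocket and stand it upright inside the white tray, set down rather than dropped. Then slide the flat ceramic disc across the stage, never lifting it off the plate, until it drops into the pocket and lies there flat and fully home. Leave the other specimens and the steel block where they stand.

Things in the scene. Friction and masses are not known exactly. Their poses are not given: they have to be found in the camera images.
- microscope: Fixed inverted microscope. Origin on the bench under the stage's centre; x points away from the eyepieces, y along the stage's width. Stage: flat plate, top 190 mm up, 220 mm (x) by 280 mm (y), flush light-metal insert in a dark frame. Nothing fixed rises above it for x > -150 mm; tube head with eyepieces at x -170 to -315, |y| < 60 mm, up to 330 mm high. Body below the stage ends at x = 130 mm.
- pocket (a point): Centre of the floor of the round pocket in the stage's centre: 53 mm across (12-sided), 4 mm deep, so the floor is 186 mm above the bench. Axes as the microscope's.
- disc: Flat white ceramic disc, 50 mm across, 8 mm thick, about 60 g, lying loose on the stage near one of its two ends. Origin at the centre of its underside, z up. It tips into the pocket once its centre is within about 8 mm of the pocket's centre and, when home, stands 4 mm above the stage.
- old_mount: Black resin specimen mount, a plain upright cylinder 50 mm across, 26 mm high, about 75 g, seated in the stage pocket at the start (22 mm stand above the stage). Origin at the centre of its underside, z up.
- tray: Fixed shallow white plastic tray on the bench to the left of the microscope, 200 by 130 mm outside along its x and y; inner floor 2 mm above the bench (inside 196 by 126 mm), rim 10 mm (12 mm with its rolled edge) above the bench. Origin under its centre, z up.
- tray_mount: Bystander: black resin mount with a metal face on top, 40 mm across, 24 mm high, standing somewhere in the tray. Origin at the centre of its underside.
- mount_30: Bystander: black resin mount, 30 mm across, 22 mm high, standing on the stage near the end that the disc does not lie at. Origin at the centre of its underside.
- mount_24: Bystander: black resin mount, 24 mm across, 20 mm high, standing on the stage between the pocket and one end. Origin at the centre of its underside.
- ref_block: Bystander: bright steel reference block lying on the stage between the pocket and the other end, 42 mm along its x by 15 mm along its y by 12 mm high, 58 g. Origin at the centre of its underside.
Things that resemble listed ones, but are neither listed nor needed, are in the scene too. Leave any green or purple look-alike of the old_mount alone.

How it is judged (in metres and radians):
On the way, in this order (a step that is already met when the one before it is completed fails the run):
1. the old mount stands upright on the floor of the tray, let go (x of old_mount in the frame of tray between -0.075 and 0.075 m and y of old_mount in the frame of tray between -0.04 and 0.04 m and z of old_mount in the frame of tray below 0.004 m and angle between old_mount's own z axis and vertical below 0.1 rad and contact force between the fingers and old_mount below 0.2 N), for 0.2 s.
2. the disc lies flat and fully home in the pocket (horizontal distance between disc and pocket below 0.0035 m and z of disc in the frame of pocket below 0.0015 m and angle between disc's own z axis and vertical below 0.03 rad), for 0.2 s.
At the end, for the whole second after the job is handed in: The disc lies at rest in the pocket: centred within 3.5 mm, its underside less than 1.5 mm above the pocket floor, level within 0.03 rad. The old mount stands upright (within 0.1 rad) and at rest on the tray's floor, wholly inside its rim (all of step 2 and linear speed of each of disc, old_mount below 0.01 m/s and x of old_mount in the frame of tray between -0.075 and 0.075 m and y of old_mount in the frame of tray between -0.04 and 0.04 m and z of old_mount in the frame of tray below 0.004 m and angle between old_mount's own z axis and vertical below 0.1 rad); the robot touches nothing.
It fails at once if the disc is lifted more than 6 mm off the stage plate (z of disc in the frame of microscope above 0.196 m).
It fails at once if the disc falls off the stage (z of disc in the frame of microscope below 0.17 m).
It fails at once if the old mount is dropped (moves faster than 0.7 m/s with nothing holding it) (linear speed of old_mount above 0.7 m/s and contact force between the fingers and old_mount below 0.1 N).
It fails at once if a bystander is pushed more than 15 mm away or tipped over (distance of any of mount_30, mount_24, ref_block, tray_mount from where it was at the start of the episode above 0.015 m or angle between any of mount_30, mount_24, ref_block, tray_mount's own z axis and vertical above 0.5 rad).
It also fails if it takes over 58 s, if anything falls off the work surface, if the arm or the gripper's body presses on something with over 40 N, if the wrist force passes 120 N, or if a joint passes its speed limit or range.

## Robot

A 6-joint arm with a two-finger parallel gripper is mounted at the origin on the work surface. World frame = base frame: x ahead of the robot, y to its left, z up, the work surface at z = 0. Lengths are in m, angles in degrees, forces in N, time in s.
With the tool pointing down it reaches from about 0.4 to 0.825 m from the base axis. Payload 7 kg.
Tool frame: the origin (TCP) lies at the very end of the fingers, on their centre line; the grasp point (between the pads) lies 19 mm behind it (ctrl.hold_point_z is the distance from the TCP to the grasp point, in m); z points along the fingers, y is the line along which they close (so a half turn about z gives the same grasp; the last joint's range is limited). The gripper opens to 88 mm and grips with 3 to 60 N. Pads are 19 mm wide; open, the fingers measure 130 mm over their backs; the gripper's body (78 mm by 193 mm) begins 47 mm behind the grasp point.
Start: joints at [-47.664, 20.546, 0.682, 0, -70.136, -16.507], TCP at [0.294, -0.608, 0.227] pointing down, gripper open.
Joint ranges: [-176.03, 176.03], [-82.01, 121.73], [-58.28, 71.71], [-173.87, 95.51], [-174.79, -0.11], [-173.66, 173.66]. Speed limits (degrees/s): [136.94, 136.94, 172.46, 180, 180, 180].

## Interface

Orientations are given as [roll, pitch, yaw] about the fixed x, y, z axes, in that order (R = Rz(yaw) Ry(pitch) Rx(roll)).
In Python, from plant import sensors, viewer, workorder, ctrl gives the robot as it stands.
- The arm moves only by the shell command python3 -m pendant 'ROWS'. ROWS is JSON, a list of rows, each a list of 3 entries, a list of its own where there are three numbers: the opening, from -1 (shut) to 1 (fully open), so that 0 is half open, then the shift along the tool's x, y, z in m, then the turn, a rotation vector about the tool's x, y, z in degrees. A call has 1 to 10 rows; each row is the pose to reach, as a shift and turn from the pose commanded when the call began, along the tool's axes at that moment; what a row does not reach only later rows make up. A row lasts 1/12 s, in which the tool goes at most 41.7 mm and 7.16 degrees, less where a joint would pass 70% of its speed; a pose out of reach is approached as far as the arm can. A call with a gripper value outside its range is refused whole. The fingers move at their own pace and stop on an object; the grip force is fixed at half the most. Time passes only in rows, so rows that repeat a pose let the fingers close. It gives the time, the measured TCP pose, the force, the opening and the grip force at its end, in the units of the state.
- sensors.get_obs(): the state, without advancing time (a new reading comes with each control period).
- viewer.snapshot(name): name is "scene" or "top"; returns the picture (400x640x3 uint8, red, green, blue); there is no depth.
- viewer.camera_params(name): a dict with "fx", "fy", "cx", "cy" (pixels), "extrinsics" (4x4, takes a point from world to camera coordinates). Camera axes: x right, y up, looking along -z (the intrinsics and any distortion apply to the point x, -y, -z); pixel columns grow to the right and rows downward; lengths in m; the calibration is good to about 2 mm. A picture is of the moment at which its call begins. camera_params takes no time and is no camera call.
- workorder.close_job(): hands the job in; it is judged then, once.
The state is a dict: "clock": time; "joint_pos": joint angles; "qvel": joint speeds; "tau": joint torques, N m; "tool_pos": TCP position; "orientation": TCP orientation; "force": force on the tool from outside, world axes, zero at the start; "moment": the same for the moment, N m; "opening": finger opening in m; "gripper_force": force on a finger pad.
Only numpy, scipy, OpenCV 4.12 (cv2) and the standard library are available. Lean on these libraries where they do the work, as an engineer would, in place of code of your own. Each camera call takes 0.05 s, during which the arm holds its last target. There are 200 camera calls.

## Working session

There is one attempt and no reset: what is moved stays moved. The work goes in short steps, Python scripts to look and compute and a shell command to move; the robot and the scene stay as the last step left them, time stands still between calls to the robot, and variables do not carry over. Pictures are saved under pics/ and viewed, at most 10 in all, crops included, and the job is handed in when it is done.

```bash
mkdir -p pics; ls
cat > h.py <<'E'
import numpy as np, cv2
from plant import sensors, viewer, workorder, ctrl
def snap(name,fn):
    im=viewer.snapshot(name); cv2.imwrite('pics/'+fn,im[:,:,::-1]); return im
def ray(name,u,v,z):
    p=viewer.camera_params(name); E=np.array(p['extrinsics']); R=E[:3,:3]; t=E[:3,3]
    d=np.array([(u-p['cx'])/p['fx'],-(v-p['cy'])/p['fy'],-1.0])
    c=-R.T@t; w=R.T@d; return c+w*(z-c[2])/w[2]
def proj(name,P):
    p=viewer.camera_params(name); E=np.array(p['extrinsics']); q=E[:3,:3]@np.array(P)+E[:3,3]
    return p['cx']+p['fx']*q[0]/-q[2], p['cy']-p['fy']*q[1]/-q[2]
E
python3 - <<'E'
from h import *
print(sensors.get_obs(), ctrl.hold_point_z)
for n in("scene","top"):
    snap(n,n+'0.png'); print(n,viewer.camera_params(n))
E
```

```text
pics
{'clock': 0.0, 'joint_pos': array([-4.76626913e+01,  2.05916868e+01,  6.34394366e-01, -2.01919655e-02,
       -7.01348108e+01, -1.65078666e+01]), 'qvel': array([ 0.04269368, -0.00089209, -0.05492517, -0.06113437, -0.06272284,
        0.00491075]), 'tau': array([ 9.60592624e-04, -5.82714808e+01,  2.93067062e+01,  6.99717969e+00,
        7.08267806e-03, -1.63276868e-04]), 'tool_pos': array([ 0.29387415, -0.60713878,  0.22562433]), 'orientation': array([ 1.79906299e+02, -7.97407885e-03, -1.54177428e+02]), 'force': array([-0.15678918, -0.44040907,  0.36404749]), 'moment': array([ 0.03680189,  0.03431493, -0.0219391 ]), 'gripper_force': 0.0, 'opening': 0.08749201265444319} 0.0188
scene {'fx': 437.74443220342596, 'fy': 437.74443220342596, 'cx': 322.74342193360525, 'cy': 194.25318059228934, 'extrinsics': array([[ 0.75509424,  0.65538983,  0.01722959, -0.47706562],
       [-0.40382543,  0.44423501,  0.79973763,  0.08642066],
       [ 0.51648592, -0.61083502,  0.60010238, -1.38786229],
       [ 0.        ,  0.        ,  0.        ,  1.        ]])}
top {'fx': 453.8651173233774, 'fy': 453.8651173233774, 'cx': 312.7432310919556, 'cy': 194.60360994401964, 'extrinsics': array([[-0.01674367, -0.99946087, -0.02824205,  0.08394163],
       [ 0.9872483 , -0.02099799,  0.15779693, -0.58837263],
       [-0.15830488, -0.02523981,  0.98706763, -0.86704686],
       [ 0.        ,  0.        ,  0.        ,  1.        ]])}
```

View pics/scene0.png

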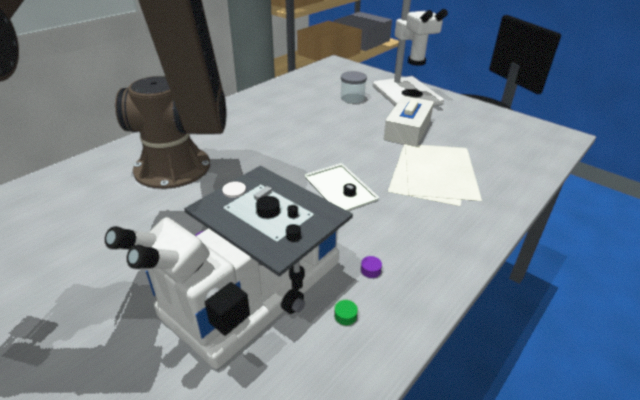

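View pics/top0.png

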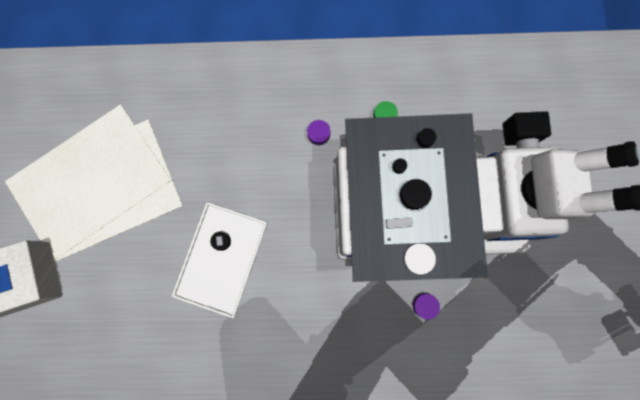

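The top view shows the following black cylinders:
- (416,194): in the pocket and the largest, so this is old_mount.
- (400,166): mount_24.
- (427,137): mount_30.
- (220,241): metal-faced and in the tray, so this is tray_mount.

The green one (386,111) and the purple ones (319,131) and (427,306) are look-alikes on the bench. The disc is at (421,259) and the block at (399,223). Next I'll measure these and make a confirming crop.

```bash
cat >> h.py <<'E'
def blobs(mask,lo=40):
    c,_=cv2.findContours(mask.astype(np.uint8),cv2.RETR_EXTERNAL,cv2.CHAIN_APPROX_NONE)
    return [k for k in c if cv2.contourArea(k)>lo]
E
python3 - <<'E'
from h import *
im=cv2.imread('pics/top0.png')
cr=cv2.resize(im[100:290,330:500],None,fx=3.1,fy=3.1,interpolation=cv2.INTER_CUBIC); cv2.imwrite('pics/crop0.png',cr)
g=im.max(2).astype(int); roi=np.zeros_like(g,bool); roi[110:285,340:488]=1
def show(tag,m,z):
    for k in blobs(m):
        k2=k[:,0]; W=np.array([ray('top',u,v,z)[:2] for u,v in k2],np.float32)
        (c,s,a)=cv2.minAreaRect(W); px=k2.mean(0)
        print(tag,px.round(1),'c',np.round(c,4),'size',np.round(s,4),'ang',round(a,1))
show('dark',(g<28)&roi,.212)
show('stage',(g<95)&roi|(roi&(g>=95)&False),.19)
w=(im.min(2)>215); show('white',w&roi,.198)
ins=np.zeros_like(roi); ins[145:250,375:455]=1
show('insert',(g>110)&ins,.19)
t=np.zeros_like(roi); t[190:330,160:280]=1; show('tray',(im.min(2)>190)&t,.01); show('tm',(g<60)&t,.026)
show('blockbr',(g>0)&(im.min(2)<185)&(im.min(2)>0)&(np.indices(g.shape)[0]>214)&(np.indices(g.shape)[0]<232)&(np.indices(g.shape)[1]>383)&(np.indices(g.shape)[1]<416),.202)
E
```

```text
dark [412.8 193.7] c [ 0.5615 -0.0971] size [0.0378 0.0473] ang 43.3
dark [399.  165.8] c [ 0.6089 -0.0757] size [0.0164 0.0204] ang 43.8
dark [425.5 137.8] c [ 0.6552 -0.1221] size [0.0272 0.0313] ang 25.7
stage [415.3 199. ] c [ 0.5606 -0.1009] size [0.2424 0.2907] ang 89.1
white [420.  258.5] c [ 0.4565 -0.1045] size [0.0461 0.0456] ang 43.0
white [393.2 236. ] c [ 0.4947 -0.0638] size [0.0207 0.0286] ang 4.1
white [410.2 233.6] c [ 0.4992 -0.0904] size [0.0197 0.0285] ang 87.2
white [389.9 206.2] c [ 0.5461 -0.0629] size [0.0265 0.0421] ang 87.6
white [483.9 192.9] c [ 0.5618 -0.2135] size [0.015  0.1184] ang 85.6
white [344.7 201.2] c [0.5554 0.0157] size [0.1728 0.0081] ang 1.1
insert [414.3 199.6] c [ 0.5576 -0.1016] size [0.1727 0.113 ] ang 1.0
tray [219.1 259.9] c [0.4659 0.2692] size [0.1373 0.2072] ang 70.6
tray [168.1 200.9] c [0.5878 0.3748] size [0.0516 0.0447] ang 2.1
tm [220.2 240.7] c [0.5019 0.264 ] size [0.0353 0.0356] ang 44.8
blockbr [397.7 222.9] c [ 0.5155 -0.0696] size [0.0162 0.045 ] ang 4.6
```

View pics/crop0.png

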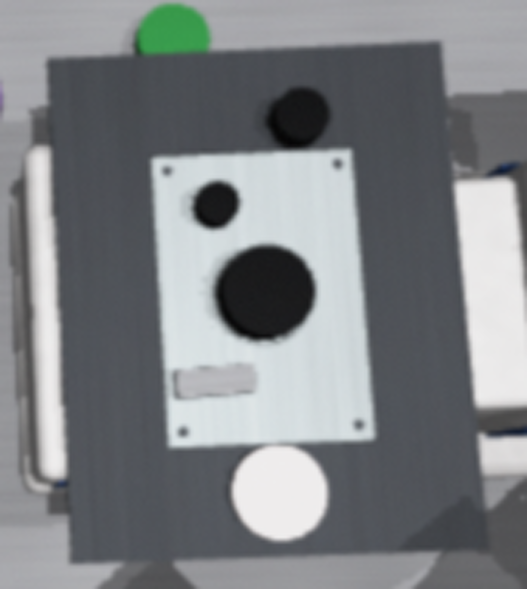

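The crop confirms the large black mount in the pocket at crop (266,292), which is full-frame (415.8,194.2). Its neighbours are mount_24 at upper left, the block at lower left and the disc at the bottom.

Run:
```python
from h import *
f=lambda u,v:(u/3.1+330-.34,v/3.1+100-.34)
for n,p,z in [('old',(266,292),.212),('m24',(217,204),.21),('m30',(301,116),.212),('disc',(280,492),.198),('block',(217,381),.202)]:
    print(n,ray('top',*f(*p),z)[:2].round(4))
S=np.array([ray('top',*f(*p),.19)[:2] for p in [(48,60),(440,42),(487,547),(72,562)]]); print('stage',S.mean(0).round(4),S.round(3).tolist())
I=np.array([ray('top',*f(*p),.19)[:2] for p in [(152,158),(352,149),(375,438),(168,447)]]); print('ins',I.mean(0).round(4),I.round(3).tolist())
for Q in(S,I):
    for a,b in((0,1),(3,2)): d=Q[a]-Q[b]; print(np.degrees(np.arctan2(d[1],d[0])).round(2))
T=np.array([ray('top',*p,.012)[:2] for p in [(208,203),(266,222),(234,317),(173,296)]]); c=T.mean(0); d=(T[3]+T[2]-T[0]-T[1]);L=np.linalg.norm(d)/2;d/=np.linalg.norm(d)
print('tray',c,L,d,'target',c+.04*d)
```

```text
old [ 0.5612 -0.0999]
m24 [ 0.6098 -0.0767]
m30 [ 0.6569 -0.1237]
disc [ 0.4566 -0.1045]
block [ 0.5155 -0.0736]
stage [ 0.5628 -0.1013] [[0.699, 0.01], [0.704, -0.208], [0.426, -0.213], [0.422, 0.005]]
ins [ 0.5627 -0.1018] [[0.641, -0.046], [0.644, -0.156], [0.484, -0.158], [0.482, -0.048]]
91.24
91.13
91.28
91.44
tray [0.46581187 0.2664258 ] 0.20199281791338888 [-0.94424678  0.32923853] target [0.42804199 0.27959534]
```

```bash
python3 -m pendant '[[1,[0,0,-0.2],[0,0,0]],[1,[0,0,-0.2],[0,0,12]],[1,[0,0,-0.2],[0,0,24.6]],[1,[0,0,-0.2],[0,0,24.6]],[1,[0,0,-0.2],[0,0,24.6]],[1,[-0.462,0.341,-0.2],[0,0,24.6]],[1,[-0.462,0.341,-0.2],[0,0,24.6]],[1,[-0.462,0.341,-0.2],[0,0,24.6]],[1,[-0.462,0.341,-0.2],[0,0,24.6]],[1,[-0.462,0.341,-0.2],[0,0,24.6]]]'
```

```text
clock: 0.93
tool_pos: [0.3913, -0.4214, 0.4262]
orientation: [180.0, -0.0, -178.8]
force: [1.5, -0.8, 0.7]
opening: 0.0877
gripper_force: 0.0
```

```bash
python3 -m pendant '[[1,[-0.17,0.305,0],[0,0,0]],[1,[-0.17,0.305,0],[0,0,0]],[1,[-0.17,0.305,0],[0,0,0]],[1,[-0.17,0.305,0],[0,0,0]],[1,[-0.17,0.305,0],[0,0,0]],[1,[-0.17,0.305,0],[0,0,0]],[1,[-0.17,0.305,0],[0,0,0]],[1,[-0.17,0.305,0],[0,0,0]],[1,[-0.17,0.305,0],[0,0,0]],[1,[-0.17,0.305,0],[0,0,0]]]'
```

```text
clock: 1.77
tool_pos: [0.5558, -0.1112, 0.4252]
orientation: [180.0, -0.1, -178.6]
force: [0.2, -0.2, -0.2]
opening: 0.0876
gripper_force: 0.0
```

```bash
python3 -m pendant '[[1,[0,0,0],[0,0,0]],[1,[0,0,0],[0,0,0]]]'
```

```text
clock: 1.93
tool_pos: [0.5542, -0.1148, 0.4263]
orientation: [-180.0, -0.0, -178.8]
force: [0.0, 0.3, 0.0]
opening: 0.0879
gripper_force: 0.0
```

```bash
python3 -m pendant '[[1,[-0.008,0.014,0.16],[0,0,0]],[1,[-0.008,0.014,0.16],[0,0,0]],[1,[-0.008,0.014,0.16],[0,0,0]],[1,[-0.008,0.014,0.16],[0,0,0]],[1,[-0.008,0.014,0.16],[0,0,0]],[1,[-0.008,0.014,0.16],[0,0,0]],[1,[-0.008,0.014,0.16],[0,0,0]]]'
python3 - <<'E'
from h import *
im=snap('scene','s1.png'); a=[sensors.get_obs()['tool_pos']]
for i in range(4): im=viewer.snapshot('scene'); a.append(sensors.get_obs()['tool_pos'])
print(np.round(a,4),np.mean(a,0))
im2=viewer.snapshot('top')
c1=cv2.resize(im[120:290,170:370],None,fx=2,fy=2)[:, :,::-1]; c2=cv2.resize(im2[110:280,330:500],None,fx=2,fy=2)[:,:,::-1]
cv2.imwrite('pics/c1.png',np.hstack([c1,c2]))
E
```

```text
clock: 2.52
tool_pos: [0.5632, -0.1016, 0.2693]
orientation: [-179.9, 0.2, -178.8]
force: [1.5, -0.1, 0.5]
opening: 0.0876
gripper_force: 0.0
[[ 0.5635 -0.1013  0.2698]
 [ 0.5635 -0.1011  0.2697]
 [ 0.5634 -0.1009  0.2694]
 [ 0.5631 -0.1007  0.2689]
 [ 0.5629 -0.1006  0.2685]] [ 0.5632768  -0.10090277  0.26928098]
```

View pics/c1.png

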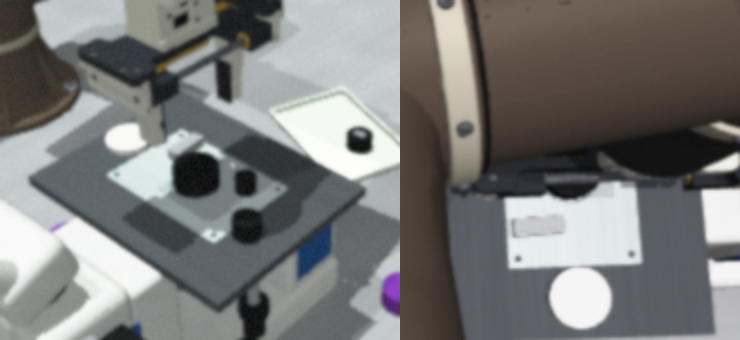

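The fingers straddle the mount along the closing line. The left crop shows the tips at (150,140) and (235,100), still above it, with the mount at (195,173). I'll go down.

```bash
python3 -m pendant '[[1,[0,0,0.025],[0,0,0]],[1,[0,0,0.05],[0,0,0]],[1,[0,0,0.06],[0,0,0]],[1,[0,0,0.068],[0,0,0]],[1,[0,0,0.071],[0,0,0]],[1,[0,0,0.071],[0,0,0]],[1,[0,0,0.071],[0,0,0]],[1,[0,0,0.071],[0,0,0]]]'
```

```text
clock: 3.48
tool_pos: [0.5628, -0.1004, 0.1967]
orientation: [-180.0, 0.1, -178.8]
force: [0.3, -0.7, 0.3]
opening: 0.0874
gripper_force: 0.0
```

Close to grip.

```bash
python3 -m pendant '[[0.3,[0,0,0.001],[0,0,0]],[0.3,[0,0,0.001],[0,0,0]],[0.3,[0,0,0.001],[0,0,0]],[-1,[0,0,0.001],[0,0,0]],[-1,[0,0,0.001],[0,0,0]],[-1,[0,0,0.001],[0,0,0]],[-1,[0,0,0.001],[0,0,0]],[-1,[0,0,0.001],[0,0,0]],[-1,[0,0,0.001],[0,0,0]],[-1,[0,0,0.001],[0,0,0]]]'
```

```text
clock: 4.32
tool_pos: [0.5621, -0.1007, 0.1946]
orientation: [-180.0, -0.0, -178.8]
force: [0.4, -1.9, 0.3]
opening: 0.0491
gripper_force: 30.0
```

```bash
python3 -m pendant '[[-1,[0,0,0],[0,0,0]],[-1,[0,0,0],[0,0,0]],[-1,[0,0,0],[0,0,0]],[-1,[0,0,0],[0,0,0]]]'
```

```text
clock: 4.65
tool_pos: [0.5621, -0.1007, 0.1947]
orientation: [-180.0, 0.0, -178.8]
force: [0.1, -4.2, 0.4]
opening: 0.049
gripper_force: 30.0
```

Gripped at 49 mm and 30 N. Next: lift and carry over to the tray.

```bash
python3 -m pendant '[[-1,[0,0,-0.01],[0,0,0]],[-1,[0,0,-0.03],[0,0,0]],[-1,[0,0,-0.06],[0,0,0]],[-1,[0.006,0.02,-0.08],[0,0,0]],[-1,[0.016,0.05,-0.08],[0,0,0]],[-1,[0.028,0.085,-0.08],[0,0,0]],[-1,[0.039,0.12,-0.08],[0,0,0]],[-1,[0.051,0.155,-0.08],[0,0,0]],[-1,[0.062,0.19,-0.08],[0,0,0]],[-1,[0.074,0.225,-0.08],[0,0,0]]]'
```

```text
clock: 5.48
tool_pos: [0.4821, 0.125, 0.2748]
orientation: [179.9, -0.0, -178.8]
force: [0.0, 0.6, -0.3]
opening: 0.049
gripper_force: 30.0
```

```bash
python3 -m pendant '[[-1,[0.012,0.035,0],[0,0,0]],[-1,[0.023,0.07,0],[0,0,0]],[-1,[0.035,0.105,0],[0,0,0]],[-1,[0.046,0.14,0.01],[0,0,0]],[-1,[0.052,0.159,0.04],[0,0,0]],[-1,[0.052,0.159,0.07],[0,0,0]],[-1,[0.052,0.159,0.1],[0,0,0]],[-1,[0.052,0.159,0.12],[0,0,0]],[-1,[0.052,0.159,0.12],[0,0,0]],[-1,[0.052,0.159,0.12],[0,0,0]]]'
python3 - <<'E'
from h import *
im=viewer.snapshot('scene'); o=sensors.get_obs(); print(o['tool_pos'],o['opening'])
cv2.imwrite('pics/c2.png',cv2.resize(im[60:260,200:440],None,fx=2.5,fy=2.5)[:,:,::-1])
E
```

```text
clock: 6.32
tool_pos: [0.4275, 0.2807, 0.1543]
orientation: [-179.9, -0.1, -178.8]
force: [0.8, 0.2, -0.4]
opening: 0.0493
gripper_force: 30.0
[0.42827589 0.28138217 0.15558703] 0.04934394349268894
```

View pics/c2.png

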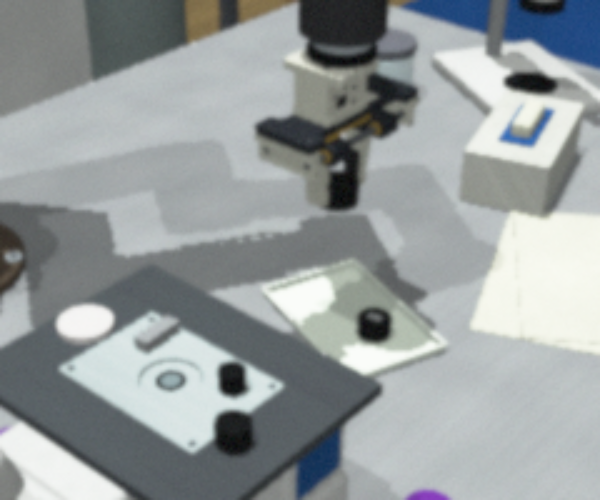

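The mount is held upright at crop (340,190) above the tray's free end, and the empty pocket shows at (170,380). I'll lower it gently.

```bash
python3 -m pendant '[[-1,[0,0,0.03],[0,0,0]],[-1,[0,0,0.06],[0,0,0]],[-1,[0,0,0.09],[0,0,0]],[-1,[0,0,0.115],[0,0,0]],[-1,[0,0,0.13],[0,0,0]],[-1,[0,0,0.135],[0,0,0]],[-1,[0,0,0.138],[0,0,0]],[-1,[0,0,0.138],[0,0,0]],[-1,[0,0,0.138],[0,0,0]]]'
```

```text
clock: 7.12
tool_pos: [0.4288, 0.2818, 0.0181]
orientation: [179.9, 0.1, -178.8]
force: [0.5, -0.0, -0.2]
opening: 0.0493
gripper_force: 30.0
```

```bash
python3 -m pendant '[[-1,[0,0,0.001],[0,0,0]],[-1,[0,0,0.002],[0,0,0]],[-1,[0,0,0.003],[0,0,0]],[-1,[0,0,0.0035],[0,0,0]],[-1,[0,0,0.0035],[0,0,0]]]'
```

```text
clock: 7.53
tool_pos: [0.4279, 0.2808, 0.0131]
orientation: [180.0, 0.0, -178.8]
force: [0.5, -0.2, -1.5]
opening: 0.0495
gripper_force: 30.0
```

```bash
python3 -m pendant '[[-1,[0,0,0.0007],[0,0,0]],[-1,[0,0,0.0014],[0,0,0]],[-1,[0,0,0.002],[0,0,0]],[-1,[0,0,0.002],[0,0,0]]]'
```

```text
clock: 7.87
tool_pos: [0.4279, 0.2807, 0.0109]
orientation: [-180.0, -0.0, -178.8]
force: [1.0, 0.5, -1.3]
opening: 0.049
gripper_force: 30.0
```

```bash
python3 -m pendant '[[-1,[0,0,0.0004],[0,0,0]],[-1,[0,0,0.0008],[0,0,0]],[-1,[0,0,0.0012],[0,0,0]],[-1,[0,0,0.0012],[0,0,0]]]'
```

```text
clock: 8.2
tool_pos: [0.428, 0.2808, 0.0106]
orientation: [180.0, 0.0, -178.8]
force: [-3.0, -0.5, 8.0]
opening: 0.0493
gripper_force: 30.0
```

Contact at 8 N. I'll open part way to stay clear of the rim, then rise.

```bash
python3 -m pendant '[[0.4,[0,0,-0.0003],[0,0,0]],[0.4,[0,0,-0.0005],[0,0,0]],[0.4,[0,0,-0.0005],[0,0,0]],[0.4,[0,0,-0.0005],[0,0,0]],[0.4,[0,0,-0.0005],[0,0,0]],[0.4,[0,0,-0.02],[0,0,0]],[0.4,[0,0,-0.05],[0,0,0]],[0.4,[0,0,-0.09],[0,0,0]],[0.4,[0,0,-0.13],[0,0,0]],[0.4,[0,0,-0.17],[0,0,0]]]'
```

```text
clock: 9.03
tool_pos: [0.4276, 0.2803, 0.1816]
orientation: [-180.0, -0.0, -178.8]
force: [0.6, 1.8, -0.3]
opening: 0.0612
gripper_force: 0.0
```

```bash
python3 -m pendant '[[0.4,[0,0,-0.03],[0,0,0]],[0.4,[0,0,-0.06],[0,0,0]],[0.4,[0,0,-0.09],[0,0,0]],[0.4,[0,0,-0.09],[0,0,0]]]'
python3 - <<'E'
from h import *
im=viewer.snapshot('scene'); o=sensors.get_obs(); print(o['tool_pos'],o['opening'])
cv2.imwrite('pics/c3.png',cv2.resize(im[120:290,170:400],None,fx=3,fy=3)[:,:,::-1])
E
```

```text
clock: 9.37
tool_pos: [0.4301, 0.2824, 0.2763]
orientation: [179.6, 0.4, -178.7]
force: [0.6, -0.1, 0.5]
opening: 0.0612
gripper_force: 0.0
[0.42910952 0.28193142 0.2732507 ] 0.06168935281791079
```

View pics/c3.png

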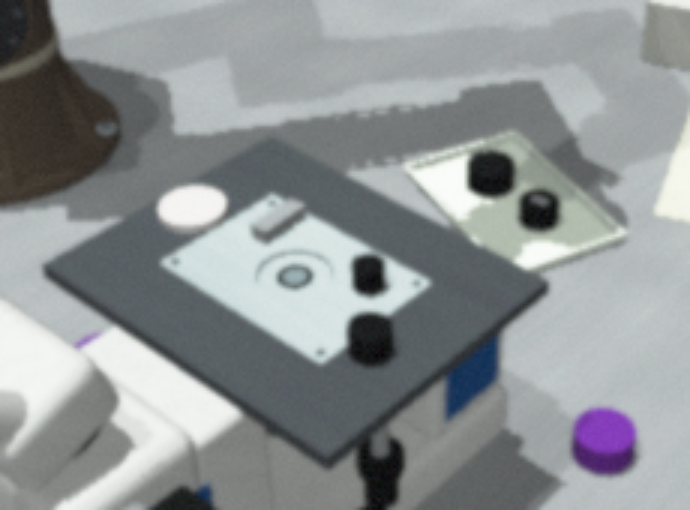

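The mount stands upright in the tray at (491,172), clear of tray_mount at (539,208). The disc is at (192,207) and the pocket ring is centred near (294,276). I'll cross-check the disc from this view.

Run:
```python
from h import *
im=cv2.imread('pics/c3.png')
m=(im.min(2)>190); m[:,:140]=0; m[:,245:]=0; m[:170]=0; m[250:]=0
for k in blobs(m,500):
    P=np.array([ray('scene',(u-1)/3+170,(v-1)/3+120,.198)[:2] for u,v in k[:,0]],np.float32); print(cv2.minEnclosingCircle(P),cv2.minAreaRect(P))
for p in((294,272),(294,276)): print(ray('scene',p[0]/3+169.7,p[1]/3+119.7,.186)[:2])
for p in((253,234),(305,206)): print('block',ray('scene',p[0]/3+169.7,p[1]/3+119.7,.196)[:2])
```

```text
((0.4963954985141754, -0.11363278329372406), 0.028517240658402443) ((0.4950527548789978, -0.11215300858020782), (0.04147983714938164, 0.042849741876125336), 42.22077178955078)
((0.4567423164844513, -0.10536572337150574), 0.02576691471040249) ((0.4572075307369232, -0.10520021617412567), (0.0484934002161026, 0.05004937946796417), 42.35383605957031)
[ 0.55856846 -0.09848958]
[ 0.56183069 -0.10156447]
block [ 0.51448603 -0.09646323]
block [ 0.51730452 -0.04765818]
```

```bash
python3 -m pendant '[[1,[-0.02,-0.386,0],[0,0,0]],[1,[-0.02,-0.386,0],[0,0,0]],[1,[-0.02,-0.386,0],[0,0,0]],[1,[-0.02,-0.386,0],[0,0,0]],[1,[-0.02,-0.386,0],[0,0,0]],[1,[-0.02,-0.386,0],[0,0,0]],[1,[-0.02,-0.386,0],[0,0,0]],[1,[-0.02,-0.386,0],[0,0,0]],[1,[-0.02,-0.386,0],[0,0,0]],[1,[-0.02,-0.386,0],[0,0,0]]]'
```

```text
clock: 10.25
tool_pos: [0.4553, -0.1088, 0.2688]
orientation: [-180.0, -0.1, -178.9]
force: [0.5, 0.2, -0.1]
opening: 0.0878
gripper_force: 0.0
```

```bash
python3 -m pendant '[[1,[0,0,0.015],[0,0,0]],[1,[0,0,0.03],[0,0,0]],[1,[0,0,0.03],[0,0,0]],[1,[0,0,0.03],[0,0,0]],[1,[0,0,0.03],[0,0,0]],[1,[0,0,0.03],[0,0,0]]]'
```

```text
clock: 10.75
tool_pos: [0.4567, -0.1044, 0.2406]
orientation: [-180.0, 0.1, -178.7]
force: [-0.1, 0.1, -0.0]
opening: 0.0875
gripper_force: 0.0
```

```bash
python3 -m pendant '[[1,[0,0,0.02],[0,0,0]],[1,[0,0,0.035],[0,0,0]],[1,[0,0,0.042],[0,0,0]],[1,[0,0,0.045],[0,0,0]],[1,[0,0,0.045],[0,0,0]],[1,[0,0,0.045],[0,0,0]],[1,[0,0,0.045],[0,0,0]]]'
```

```text
clock: 11.33
tool_pos: [0.4569, -0.1046, 0.1958]
orientation: [-180.0, 0.1, -178.7]
force: [0.6, 0.2, 0.2]
opening: 0.0876
gripper_force: 0.0
```

```bash
python3 -m pendant '[[1,[0,0,0.001],[0,0,0]],[1,[0,0,0.002],[0,0,0]],[1,[0,0,0.003],[0,0,0]],[1,[0,0,0.003],[0,0,0]],[1,[0,0,0.003],[0,0,0]]]'
```

```text
clock: 11.75
tool_pos: [0.4562, -0.1047, 0.1919]
orientation: [-180.0, -0.0, -178.8]
force: [0.3, -0.9, -0.4]
opening: 0.0877
gripper_force: 0.0
```

Height is good: 2 mm above the plate with no contact. Grip the disc.

```bash
python3 -m pendant '[[0.35,[0,0,0],[0,0,0]],[0.35,[0,0,0],[0,0,0]],[0.35,[0,0,0],[0,0,0]],[0.2,[0,0,0],[0,0,0]],[0.2,[0,0,0],[0,0,0]],[-1,[0,0,0],[0,0,0]],[-1,[0,0,0],[0,0,0]],[-1,[0,0,0],[0,0,0]],[-1,[0,0,0],[0,0,0]]]'
```

```text
clock: 12.5
tool_pos: [0.4562, -0.1047, 0.1919]
orientation: [180.0, 0.0, -178.8]
force: [1.0, 0.6, -0.2]
opening: 0.0488
gripper_force: 30.0
```

```bash
python3 -m pendant '[[-1,[0,-0.004,0],[0,0,0]],[-1,[0,-0.012,0],[0,0,0]],[-1,[0,-0.02,0],[0,0,0]],[-1,[0.001,-0.028,0],[0,0,0]],[-1,[0.001,-0.036,0],[0,0,0]],[-1,[0.001,-0.043,0],[0,0,0]],[-1,[0.001,-0.046,0],[0,0,0]],[-1,[0.001,-0.046,0],[0,0,0]],[-1,[0.001,-0.046,0],[0,0,0]]]'
```

```text
clock: 13.25
tool_pos: [0.4562, -0.1512, 0.1919]
orientation: [-180.0, -0.0, -178.8]
force: [0.6, 0.5, 0.7]
opening: 0.049
gripper_force: 30.0
```

```bash
python3 -m pendant '[[-1,[-0.005,0,0],[0,0,0]],[-1,[-0.015,0,0],[0,0,0]],[-1,[-0.027,-0.001,0],[0,0,0]],[-1,[-0.04,-0.001,0],[0,0,0]],[-1,[-0.053,-0.001,0],[0,0,0]],[-1,[-0.066,-0.001,0],[0,0,0]],[-1,[-0.079,-0.002,0],[0,0,0]],[-1,[-0.092,-0.002,0],[0,0,0]],[-1,[-0.102,-0.002,0],[0,0,0]],[-1,[-0.1055,-0.002,0],[0,0,0]]]'
```

```text
clock: 14.08
tool_pos: [0.5635, -0.1506, 0.1918]
orientation: [-179.9, -0.1, -178.7]
force: [-4.5, 0.3, 8.3]
opening: 0.0486
gripper_force: 30.0
```

```bash
python3 -m pendant '[[-1,[0,0,0],[0,0,0]],[-1,[0,0.004,0],[0,0,0]],[-1,[0,0.012,0],[0,0,0]],[-1,[0,0.02,0],[0,0,0]],[-1,[-0.0005,0.027,0],[0,0,0]],[-1,[-0.0005,0.03,0],[0,0,0]],[-1,[-0.0005,0.03,0],[0,0,0]],[-1,[-0.0005,0.03,0],[0,0,0]]]'
python3 - <<'E'
from h import *
im=viewer.snapshot('scene'); o=sensors.get_obs(); print(o['tool_pos'],o['opening'])
cv2.imwrite('pics/c4.png',cv2.resize(im[120:290,170:370],None,fx=3.5,fy=3.5)[:,:,::-1])
E
```

```text
clock: 14.75
tool_pos: [0.5616, -0.1194, 0.1919]
orientation: [180.0, 0.0, -178.7]
force: [-0.5, 1.9, 2.1]
opening: 0.0488
gripper_force: 30.0
[ 0.56165104 -0.11973617  0.19191001] 0.04878139367143958
```

View pics/c4.png

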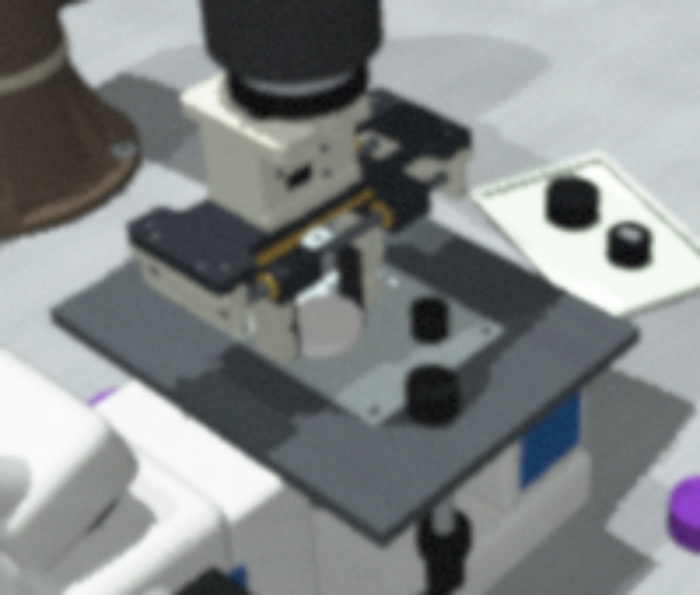

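The gripper is between the pocket and the stage edge with the disc visible at crop (330,325). Its outline looks tall, so I'll check for tilt by comparing it with a flat disc's projected extents.

Run:
```python
from h import *
im=cv2.imread('pics/c4.png')
c=np.array([.5623,-.1197,0]); a=np.radians(np.arange(0,360,5))
for z in(.19,.198):
    P=np.array([proj('scene',c+[.025*np.cos(t),.025*np.sin(t),z]) for t in a]); Q=((P-[170,120])*3.5+1.25)
    print(z,Q.min(0).round(),Q.max(0).round(),Q.mean(0).round())
    cv2.polylines(im,[Q.astype(int)],True,(0,0,255) if z<.195 else (0,255,0),1)
cv2.imwrite('pics/c5.png',cv2.resize(im[230:420,220:480],None,fx=3,fy=3))
```

```text
0.19 [278. 305.] [363. 359.] [321. 332.]
0.198 [277. 295.] [363. 348.] [320. 321.]
```

View pics/c5.png

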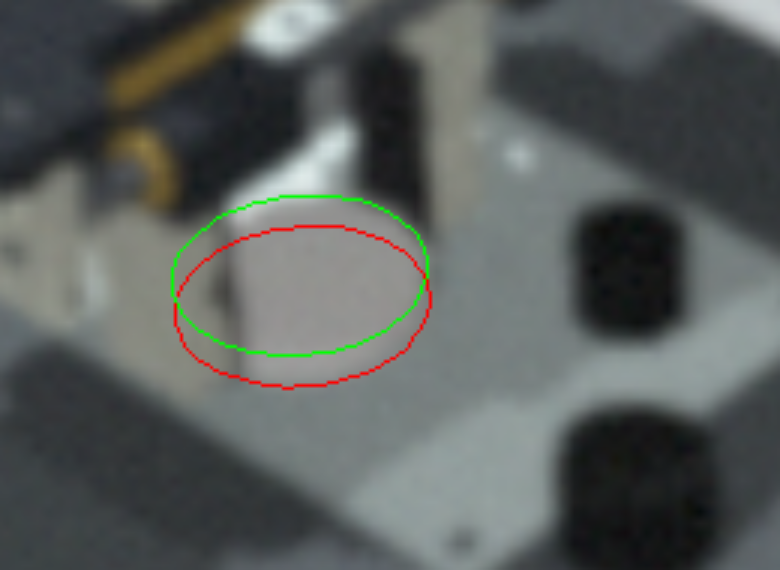

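The outline matches a flat disc on the plate exactly, top rim green and bottom rim red, so it is level. I'll slide it the last 18 mm and let go.

```bash
python3 -m pendant '[[-1,[0,0.005,0],[0,0,0]],[-1,[0,0.011,0],[0,0,0]],[-1,[0,0.016,0],[0,0,0]],[-1,[0,0.018,0],[0,0,0]],[-1,[0,0.018,0],[0,0,0]],[-1,[0,0.018,0],[0,0,0]],[-1,[0,0.018,0],[0,0,0]]]'
```

```text
clock: 15.38
tool_pos: [0.561, -0.1024, 0.1916]
orientation: [180.0, -0.0, -178.8]
force: [-0.1, -0.6, -1.1]
opening: 0.0486
gripper_force: 30.0
```

```bash
python3 -m pendant '[[0.3,[0,0,0],[0,0,0]],[0.3,[0,0,0],[0,0,0]],[0.3,[0,0,0],[0,0,0]],[0.3,[0,0,0],[0,0,0]],[0.3,[0,0,0],[0,0,0]],[0.3,[0,0,0],[0,0,0]]]'
```

```text
clock: 15.88
tool_pos: [0.5612, -0.1025, 0.1919]
orientation: [-180.0, 0.0, -178.8]
force: [-0.8, -0.2, 0.5]
opening: 0.0571
gripper_force: 0.0
```

```bash
python3 -m pendant '[[0.5,[0,0,0],[0,0,0]],[0.5,[0,0,0],[0,0,0]],[0.5,[0,0,-0.01],[0,0,0]],[0.5,[0,0,-0.04],[0,0,0]],[0.5,[0,0,-0.08],[0,0,0]],[0.5,[0,0,-0.12],[0,0,0]],[0.5,[0,0,-0.16],[0,0,0]],[0.5,[0,0.02,-0.18],[0,0,0]],[0.5,[0,0.05,-0.18],[0,0,0]],[0.5,[0,0.09,-0.18],[0,0,0]]]'
python3 - <<'E'
from h import *
im=viewer.snapshot('scene'); o=sensors.get_obs(); print(o['tool_pos'],o['opening'])
im=cv2.resize(im[120:290,170:370],None,fx=3.5,fy=3.5)[:,:,::-1].copy(); a=np.radians(np.arange(0,360,5))
P=np.array([proj('scene',[.562+.025*np.cos(t),-.1015+.025*np.sin(t),.194]) for t in a]); Q=((P-[170,120])*3.5+1.25)
cv2.imwrite('pics/c6a.png',im)
cv2.polylines(im,[Q.astype(int)],True,(0,255,0),1); cv2.imwrite('pics/c6.png',im)
E
```

```text
clock: 16.72
tool_pos: [0.5596, -0.0129, 0.3749]
orientation: [180.0, 0.2, -178.9]
force: [0.5, -0.2, -1.5]
opening: 0.0654
gripper_force: 0.0
[ 0.55933832 -0.00657125  0.37347976] 0.06562116946531228
```

View pics/c6.png

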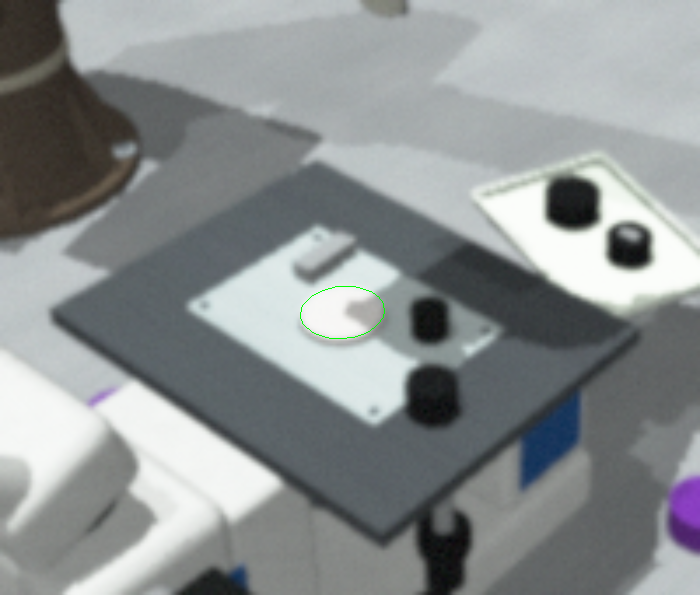

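The disc's top rim coincides with the predicted outline of a seated disc (4 mm proud) at (342,313). One numeric check with the arm further away.

```bash
python3 -m pendant '[[0.5,[0.04,0.04,0],[0,0,0]],[0.5,[0.06,0.08,0],[0,0,0]],[0.5,[0.09,0.11,0],[0,0,0]],[0.5,[0.11,0.15,0],[0,0,0]],[0.5,[0.11,0.19,0],[0,0,0]],[0.5,[0.11,0.22,0],[0,0,0]],[0.5,[0.11,0.25,0],[0,0,0]],[0.5,[0.11,0.25,0],[0,0,0]],[0.5,[0.11,0.25,0],[0,0,0]]]'
python3 - <<'E'
from h import *
for n,(u0,v0) in (('top',(416,197)),('scene',(267,209))):
    im=snap(n,n+'9.png'); h=cv2.resize(im[v0-25:v0+25,u0-25:u0+25],None,fx=4,fy=4,interpolation=cv2.INTER_CUBIC).astype(int)
    m=(h[:,:,0]>=h[:,:,2]-1)&(h.min(2)>170)   # disc is neutral/warm, insert cyan-ish
    m=cv2.morphologyEx(m.astype(np.uint8),cv2.MORPH_OPEN,np.ones((9,9)))
    k=max(blobs(m,300),key=cv2.contourArea)
    W=np.array([ray(n,(u-1.5)/4+u0-25,(v-1.5)/4+v0-25,.194)[:2] for u,v in k[:,0]],np.float32)
    print(n,cv2.fitEllipse(W),cv2.minEnclosingCircle(W))
E
```

```text
clock: 17.52
tool_pos: [0.4434, 0.2367, 0.3721]
orientation: [-180.0, -0.0, -178.6]
force: [0.1, -1.0, -0.5]
opening: 0.0656
gripper_force: 0.0
top ((0.5612102746963501, -0.10133206099271774), (0.04902607575058937, 0.04988233000040054), 40.9158935546875) ((0.561479389667511, -0.10117903351783752), 0.025413217023015022)
scene ((0.5630180239677429, -0.10341902077198029), (0.04865342751145363, 0.050604913383722305), 28.33709144592285) ((0.5630956888198853, -0.10318033397197723), 0.026293305680155754)
```

```bash
python3 -c "
from plant import workorder
print(workorder.close_job())"
```

```text
the job is handed in; nothing more can be done
None
```

I've handed the job in: the old mount stands upright in the tray and the camera checks show the disc flat in the pocket, but `close_job()` gave no verdict, so I can't confirm it passed.

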